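Find the empty cell of the parts case and push its cover open

ROBOT

A 6-joint arm with a two-finger parallel gripper is mounted at the origin on the work surface. World frame = base frame: x ahead of the robot, y to its left, z up, the work surface at z = 0. Lengths are in mm, angles in rad, forces in N, time in s.
With the tool pointing down it reaches from about 325 to 775 mm from the base axis. Payload 5.5 kg.
Tool frame: the origin (TCP) lies at the very end of the fingers, on their centre line; the grasp point (between the pads) lies 19 mm behind it; z points along the fingers, y is the line along which they close (so a half turn about z gives the same grasp; the last joint's range is limited). The gripper opens to 88 mm and grips with 3 to 60 N. Pads are 20 mm wide; open, the fingers measure 115 mm over their backs; the gripper's body (75 mm by 178 mm) begins 61 mm behind the grasp point.
Start: joints at [1.286, 0.091, 1.231, -0, 1.82, -0.057], TCP at [135.504, 584.512, 201.831] pointing down, gripper open.
Joint ranges: [-2.87, 2.87], [-0.86, 2.18], [0.17, 2.46], [-1.51, 4.65], [0.06, 2.69], [-2.65, 2.65]. Speed limits (rad/s): [2.57, 2.57, 3.01, 3.14, 3.14, 3.14].

INTERFACE

Orientations are given as a unit quaternion [w, x, y, z].
In Python, from bench import manip, imaging gives the robot as it stands.
- The arm moves only by the tool play_rows, never from a script. Its argument "motion" is a list that holds one entry, the list of rows, each a list of 5 numbers: the shift along the tool's x, y, z in m, then the turn about the tool's z in degrees, then the closure, from 0 (fully open) to 1 (shut). A call has 1 to 5 rows; each row shifts and turns the commanded pose from where the row before left it, along the tool's axes as they then stand; what a row does not reach is not made up. A row lasts 1/10 s, in which the tool goes at most 50 mm and 8.59 degrees, less where a joint would pass 70% of its speed; a pose out of reach is approached as far as the arm can. A call with a gripper value outside its range is refused whole. The fingers move at their own pace and stop on an object; "newtons" is the grip in N (left out, the last holds). Time passes only in rows, so rows that do not move let the fingers close. It gives the time, the measured TCP pose, the force, the opening and the grip force at its end, in the units of the state.
- manip.get_obs(): the state, without advancing time (a new reading comes with each control period).
- imaging.grab_frame(name): name is "side" or "top" or "wrist"; returns (picture, depth): 384x512x3 uint8, red, green, blue; 384x512 float32, mm along the optical axis (not along the pixel's ray), 0 where there is no reading.
- imaging.camera_params(name): a dict with "mtx" (3x3 intrinsics, pixels), "position" and "rotation" of the camera in the world. Camera axes: x right, y down, z forward; pixel columns grow to the right and rows downward; lengths in mm; the calibration is good to about 2 mm. A picture is of the moment at which its call begins: read the wrist's pose just before it. camera_params takes no time and is no camera call; for the wrist camera it gives the pose at the moment of the call.
- manip.hand_in(): hands the job in; it is judged then, once.
The state is a dict: "time_s": time; "qpos": joint angles; "joint_vel": joint speeds; "tau": joint torques, N m; "ee_pos": TCP position; "ee_rot": TCP orientation; "contact_force": force on the tool from outside, world axes, zero at the start; "moment": the same for the moment, N m; "width": finger opening in mm; "finger_force": force on a finger pad.
Only numpy, scipy, OpenCV 4.12 (cv2) and the standard library are available. Lean on these libraries where they do the work, as an engineer would, in place of code of your own. Each camera call takes 0.05 s, during which the arm holds its last target. There are 200 camera calls.

TASK

One of the four cells of the wooden parts case is empty and wants refilling. Press gently with the fingertips on the dark spots of the covers, one after another, until you find the cover that rocks, then push that cover right over on its pin to its stop, so that it stands open nearly upright, and leave it so. It is all pressing and pushing: do not force the covers that do not give, and neither lift nor shift the things lying around.

Things in the scene. Friction and masses are not known exactly. Their poses are not given: they have to be found in the camera images.
- case: wooden parts case fixed to the bench, 130 (its x) x 372 (its y) x 80 mm high, origin under its centre; its +x points away from the robot, within 0.25 rad of yaw. Flush in its top lie four identical plywood covers, 100 (x) x 66 (y) x 8 mm thick, in a row along y: centres at x = 0 and y = +141, +63, -63, -141 mm (cover1 to cover4). Cell openings 104 x 70 mm, 70 mm deep
- case_top (a point): centre of the case's top, on the 56 mm wide middle deck. Under the covers: three cells are packed solid to 1 mm below the cover, so these give less than 0.06 rad; one cell is empty but for a 6 mm liner and its cover turns freely. Which one differs each time and cannot be seen
- cover1 (a joint): pivot angle of cover1, rad, about a level pin along the case's y through the cover's middle, 76 mm high: 0 shut and flush; it can only grow, as the near (-x) half goes down into the cell and the far half rises; 1.45 = stop, nearly upright. Friction about 0.05 N m (2 N at 25 mm from the pin), no spring: it stays where it is left
- cover1_press (a point): the dark round spot (20 mm across, flat) on top of cover1, 35 mm before the pin, where one presses; the point moves with the cover
- cover2 (a joint): pivot angle of cover2, rad, about a level pin along the case's y through the cover's middle, 76 mm high: 0 shut and flush; it can only grow, as the near (-x) half goes down into the cell and the far half rises; 1.45 = stop, nearly upright. Friction about 0.05 N m (2 N at 25 mm from the pin), no spring: it stays where it is left
- cover2_press (a point): the dark round spot (20 mm across, flat) on top of cover2, 35 mm before the pin, where one presses; the point moves with the cover
- cover3 (a joint): pivot angle of cover3, rad, about a level pin along the case's y through the cover's middle, 76 mm high: 0 shut and flush; it can only grow, as the near (-x) half goes down into the cell and the far half rises; 1.45 = stop, nearly upright. Friction about 0.05 N m (2 N at 25 mm from the pin), no spring: it stays where it is left
- cover3_press (a point): the dark round spot (20 mm across, flat) on top of cover3, 35 mm before the pin, where one presses; the point moves with the cover
- cover4 (a joint): pivot angle of cover4, rad, about a level pin along the case's y through the cover's middle, 76 mm high: 0 shut and flush; it can only grow, as the near (-x) half goes down into the cell and the far half rises; 1.45 = stop, nearly upright. Friction about 0.05 N m (2 N at 25 mm from the pin), no spring: it stays where it is left
- cover4_press (a point): the dark round spot (20 mm across, flat) on top of cover4, 35 mm before the pin, where one presses; the point moves with the cover
- tin: small round aluminium tin, 38 across, 22 high, standing on the case's middle deck between cover2 and cover3 (mm), origin at the centre of its underside; a bystander
- jar: clear jar, 44 across, 60 high, standing beside the left (+y) end of the case (mm), origin at the centre of its underside; a bystander
- pencil: yellow pencil, 8 thick, 175 long, lying along the case just before its front face (mm), origin at the centre of its underside; a bystander
- pliers: blue-handled pliers, 140 long, 12 high, lying flat on the table left of the case (mm), origin at the centre of its underside; a bystander
- ruler: steel ruler, 200 x 28 x 4, lying on the table right of the case (mm), origin at the centre of its underside; a bystander
- glue: white glue bottle with orange nozzle, 44 across, 125 high, left of the case (mm), origin at the centre of its underside; a bystander
- pot: red paint cup, 80 across, 80 high, right of the case (mm), origin at the centre of its underside; a bystander
- flask: blue drinking flask, 66 across, 200 high, far right (mm), origin at the centre of its underside; a bystander

How it is judged:
By the outcome, as a careful person would: the job done as asked, in the order asked, and still so for the second after the job is handed in, with the robot touching nothing.
It also fails if it takes over 58 s, if anything falls off the work surface, if the arm or the gripper's body presses on something with over 40 N, if the wrist force passes 120 N, or if a joint passes its speed limit or range.

## Working session

There is one attempt and no reset: what is moved stays moved. The work goes in short steps, Python scripts to look and compute and a tool call to move; the robot and the scene stay as the last step left them, time stands still between calls to the robot, and variables do not carry over. Pictures are saved under pics/ and viewed, at most 10 in all, crops included, and the job is handed in when it is done.

Besides the shell and the picture viewer there is one more tool, called after "Emit:" in YAML: its name, and indented under it one key for each argument. play_rows: Moves the arm, as the interface text tells. Its arguments: {"type":"object","properties":{"motion":{"type":"array"},"newtons":{"type":"number"}},"required":["motion"]}

```bash
mkdir -p pics
cat > h.py <<'E'
import numpy as np,cv2
from bench import manip,imaging
from scipy.spatial.transform import Rotation as R
def cam(n):
    p=imaging.camera_params(n);Rm=np.array(p["rotation"],float)
    if Rm.size==4: Rm=R.from_quat(np.roll(Rm.ravel(),-1)).as_matrix()
    return np.array(p["mtx"]),np.array(p["position"]),Rm
def grab(n,f):
    im,d=imaging.grab_frame(n);cv2.imwrite(f,im[:,:,::-1]);np.save(n+"_d.npy",d);return im,d
def onplane(n,u,v,z):
    K,p,Rm=cam(n);r=Rm@np.linalg.solve(K,[u,v,1.]);return p+r*(z-p[2])/r[2]
def bydepth(n,u,v,d):
    K,p,Rm=cam(n);return p+Rm@np.linalg.solve(K,[u,v,1.])*d
def st():
    o=manip.get_obs();print(o["time_s"],np.round(o["ee_pos"],1),np.round(o["ee_rot"],4),np.round(o["contact_force"],2),o["width"]);return o
E
python3 - <<'E'
from h import *
st()
for n in("top","side"):
    grab(n,f"pics/{n}0.png");print(imaging.camera_params(n))
E
```

```text
0.0 [135.4 584.2 200.7] [-2.000e-04  1.137e-01  9.935e-01 -1.000e-03] [-0.01 -0.93  0.22] 87.91694578020606
{'mtx': array([[420.74943933,   0.        , 251.23410149],
       [  0.        , 420.74943933, 199.63876093],
       [  0.        ,   0.        ,   1.        ]]), 'position': array([ 458.45279957,  -19.83480901, 1183.16429267]), 'rotation': array([-0.02643932,  0.71115885, -0.70128794,  0.04182429])}
{'mtx': array([[364.02489063,   0.        , 260.15028584],
       [  0.        , 364.02489063, 188.39395611],
       [  0.        ,   0.        ,   1.        ]]), 'position': array([134.01707593, 448.65159143, 870.25102541]), 'rotation': array([ 0.12643728, -0.34680113,  0.87456883, -0.31443912])}
```

View pics/top0.png

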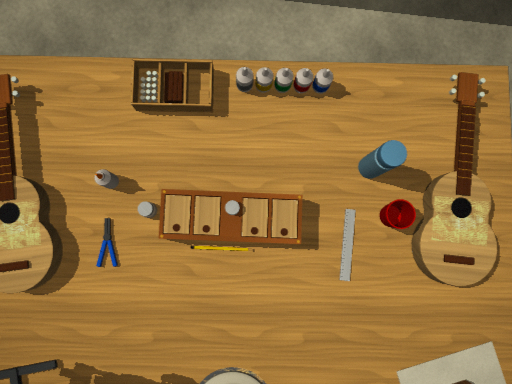

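View pics/side0.png

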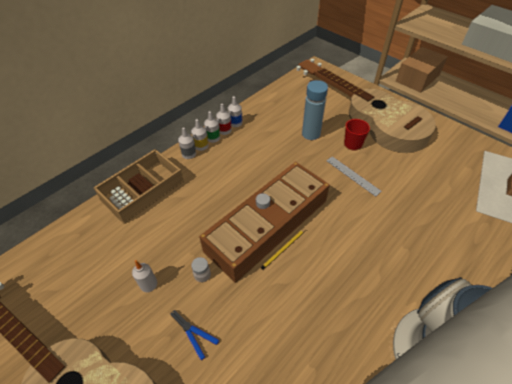

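The top view shows the case at about (162–302, 190–243), with spots near (170,230), (200,230), (254,231) and (284,232). I'll enlarge it to read them more closely.

Run:
```python
from h import *
im=cv2.imread("pics/top0.png")[180:255,150:310]
cv2.imwrite("pics/c.png",cv2.resize(im,None,fx=5,fy=5,interpolation=cv2.INTER_CUBIC))
```

```text
(no output)
```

View pics/c.png

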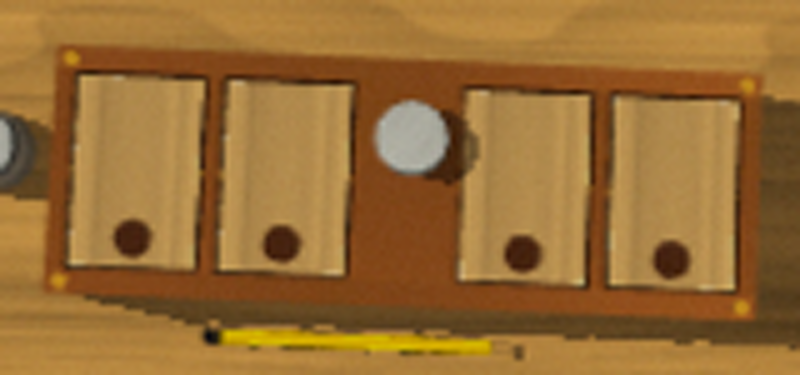

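Spots in the crop are at (132,238), (282,244), (522,254) and (671,260). The tin is at (411,137), on the deck.

Run:
```python
from h import *
P=[(132,238),(282,244),(522,254),(671,260)]
Q=np.array([onplane("top",150+(x+.5)/5-.5,180+(y+.5)/5-.5,80) for x,y in P])
print(Q.round(1))
L=np.array([[-35,y] for y in(141,63,-63,-141)],float)
c=Q[:,:2].mean(0);l=L-L.mean(0);q=Q[:,:2]-c
a=np.arctan2((l[:,0]*q[:,1]-l[:,1]*q[:,0]).sum(),(l*q).sum())
Rm=np.array([[np.cos(a),-np.sin(a)],[np.sin(a),np.cos(a)]])
o=c-Rm@L.mean(0);print("yaw",a,"o",o);print((L@Rm.T+o).round(1))
d=np.load("top_d.npy");print(bydepth("top",232,225,d[225,232]))
ob=st();Rt=R.from_quat(np.roll(ob["ee_rot"],-1)).as_matrix();print(Rt.round(3))
```

```text
[[ 490.4  152.1   80. ]
 [ 488.3   74.    80. ]
 [ 484.8  -51.5   80. ]
 [ 482.7 -129.6   80. ]]
yaw -0.02740082751507472 o [521.50263347  10.29940942]
[[ 490.4  152.2]
 [ 488.2   74.2]
 [ 484.8  -51.7]
 [ 482.7 -129.7]]
[498.05312669   6.28362506  80.77642116]
0.1 [135.4 584.2 200.8] [-1.000e-04  1.137e-01  9.935e-01 -8.000e-04] [-0.25  0.18  0.44] 87.81647100342688
[[-0.974  0.226 -0.   ]
 [ 0.226  0.974 -0.002]
 [ 0.    -0.002 -1.   ]]
```

Emit:
play_rows:
  motion:
    - [[-0.03,-0.023,0,0,1],[-0.03,-0.023,0,0,1],[-0.03,-0.023,0,0,1],[-0.03,-0.023,0,0,1],[-0.03,-0.023,0,0,1]]
  newtons: 20

```text
time_s: 0.6
ee_pos: [256.2, 437.2, 201.3]
ee_rot: [-0.0, 0.113, 0.994, -0.0]
contact_force: [0.4, 0.2, 0.3]
width: 51.2
finger_force: 0.0
```

Emit:
play_rows:
  motion:
    - [[-0.03,-0.023,0,0,1],[-0.03,-0.023,0,0,1],[-0.03,-0.023,0,0,1],[-0.03,-0.023,0,0,1],[-0.03,-0.023,0,0,1]]

```text
time_s: 1.1
ee_pos: [376.4, 291.3, 201.4]
ee_rot: [-0.0, 0.114, 0.994, -0.0]
contact_force: [-0.6, -0.3, 0.1]
width: 11.4
finger_force: 0.0
```

Emit:
play_rows:
  motion:
    - [[-0.03,-0.023,0.01,0,1],[-0.03,-0.023,0.01,0,1],[-0.03,-0.023,0.01,0,1],[-0.03,-0.023,0.01,-5.7,1],[0,0,0.01,-5.7,1]]

```text
time_s: 1.6
ee_pos: [473.7, 172.5, 150.5]
ee_rot: [-0.0, 0.015, 1.0, -0.001]
contact_force: [-0.8, 0.8, -0.2]
width: 0.4
finger_force: 0.0
```

Emit:
play_rows:
  motion:
    - [[0,0,0,0,1],[0,0,0,0,1]]

```text
time_s: 1.8
ee_pos: [471.6, 176.1, 151.6]
ee_rot: [-0.0, 0.016, 1.0, -0.0]
contact_force: [0.6, 0.8, 0.3]
width: 0.3
finger_force: 0.0
```

Emit:
play_rows:
  motion:
    - [[-0.0195,-0.0233,0.02,0,1],[0,0,0.03,0,1],[0,0,0.014,0,1],[0,0,0,0,1],[0,0,0,0,1]]

```text
time_s: 2.3
ee_pos: [490.7, 152.9, 88.9]
ee_rot: [0.0, 0.014, 1.0, 0.0]
contact_force: [0.2, -0.2, 0.3]
width: 0.5
finger_force: 0.0
```

Emit:
play_rows:
  motion:
    - [[0,0,0.001,0,1],[0,0,0.001,0,1],[0,0,0.001,0,1],[0,0,0.001,0,1],[0,0,0,0,1]]

```text
time_s: 2.8
ee_pos: [490.7, 152.1, 83.8]
ee_rot: [-0.0, 0.014, 1.0, -0.0]
contact_force: [0.1, 1.2, -0.5]
width: 0.5
finger_force: 0.0
```

Emit:
play_rows:
  motion:
    - [[0,0,0.001,0,1],[0,0,0.001,0,1],[0,0,0.001,0,1],[0,0,0,0,1]]

```text
time_s: 3.2
ee_pos: [490.6, 152.1, 80.6]
ee_rot: [-0.0, 0.014, 1.0, -0.0]
contact_force: [-0.0, -0.1, -0.3]
width: 0.5
finger_force: 0.0
```

Emit:
play_rows:
  motion:
    - [[0,0,0.001,0,1],[0,0,0.001,0,1],[0,0,0,0,1]]

```text
time_s: 3.5
ee_pos: [490.7, 152.1, 78.6]
ee_rot: [-0.0, 0.014, 1.0, -0.0]
contact_force: [-0.1, 0.4, -0.3]
width: 0.7
finger_force: 0.0
```

Emit:
play_rows:
  motion:
    - [[0,0,0.001,0,1],[0,0,0,0,1]]

```text
time_s: 3.7
ee_pos: [490.7, 152.1, 77.7]
ee_rot: [-0.0, 0.014, 1.0, -0.0]
contact_force: [-0.5, -0.7, 0.7]
width: 0.2
finger_force: 0.0
```

Emit:
play_rows:
  motion:
    - [[0,0,0.001,0,1],[0,0,0,0,1]]

```text
time_s: 3.9
ee_pos: [490.7, 152.1, 76.7]
ee_rot: [-0.0, 0.014, 1.0, -0.0]
contact_force: [-0.2, -0.1, 0.4]
width: 0.7
finger_force: 0.0
```

Emit:
play_rows:
  motion:
    - [[0,0,0.001,0,1],[0,0,0,0,1],[0,0,0,0,1]]

```text
time_s: 4.2
ee_pos: [490.7, 152.1, 75.8]
ee_rot: [-0.0, 0.014, 1.0, -0.0]
contact_force: [-0.6, 0.3, -0.4]
width: 0.2
finger_force: 0.0
```

Run:
```python
from h import *
st()
im,_=grab("side","pics/s1.png")
c=im[150:290,190:340,::-1];cv2.imwrite("pics/s1c.png",cv2.resize(c,None,fx=4,fy=4,interpolation=cv2.INTER_CUBIC))
```

```text
4.2 [490.7 152.1  75.8] [-0.      0.0144  0.9999 -0.    ] [-0.55  0.3  -0.36] 0.16219824978673553
```

View pics/s1c.png

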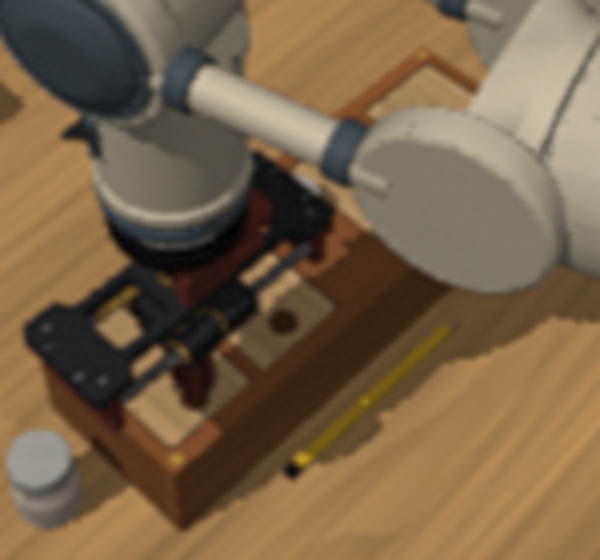

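The side view shows the closed fingers over cover1's spot, with no clear force yet. I'll keep lowering slowly.

Emit:
play_rows:
  motion:
    - [[0,0,0.001,0,1],[0,0,0,0,1],[0,0,0,0,1]]

```text
time_s: 4.55
ee_pos: [490.7, 152.1, 74.8]
ee_rot: [-0.0, 0.014, 1.0, -0.0]
contact_force: [-0.4, 0.0, -1.0]
width: 0.8
finger_force: 0.0
```

Run:
```python
from h import *
st()
K,p,Rm=cam("wrist");print(p)
im,d=grab("wrist","pics/w1.png")
b=imaging.camera_params("top")
```

```text
4.55 [490.7 152.1  74.8] [-0.      0.0144  0.9999 -0.    ] [-0.43  0.01 -1.  ] 0.761881771313151
[418.7420521  154.28215238 258.1700706 ]
```

View pics/w1.png

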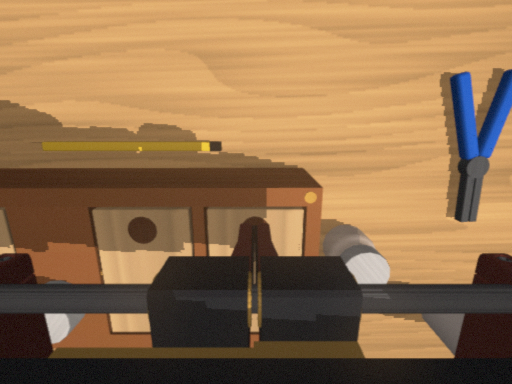

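The wrist view shows the fingertips just before or on cover1's spot at (255,222), with cover1 at (207–303, 208–). I'll get the heights from depth.

Run:
```python
from h import *
d=np.load("wrist_d.npy")
for u,v in[(218,213),(218,222),(218,235),(218,250),(295,213),(295,222),(295,235),(295,250),(110,215),(110,230),(110,245),(185,250),(200,235),(312,230),(260,195),(255,225),(250,240),(255,215),(245,225),(265,225)]:
    q=np.median(d[v-1:v+2,u-1:u+2]);print(u,v,bydepth("wrist",u,v,q).round(1))
```

```text
218 213 [479.3 127.9  80.5]
218 222 [485.8 127.5  80.5]
218 235 [495.4 126.9  80.6]
218 250 [506.6 126.2  81.1]
295 213 [480.7 180.2  81. ]
295 222 [487.2 180.3  80.9]
295 235 [496.9 180.4  80.8]
295 250 [508.7 180.6  80.1]
110 215 [478.5  54.4  80.6]
110 230 [489.2  52.8  81.1]
110 245 [500.7  50.5  80.5]
185 250 [506.2 102.8  80.4]
200 235 [495.  114.4  80.6]
312 230 [493.7 192.2  80.4]
260 195 [467.5 156.8  80.2]
255 225 [482.6 153.   96.1]
250 240 [481.6 150.2 120.5]
255 215 [481.4 153.   80.6]
245 225 [480.7 146.9 100.6]
265 225 [481.3 159.1  99.8]
```

The cover is still flat at 80.5 mm, so the tip is not touching it. The TCP height seems to read low by several mm.

Emit:
play_rows:
  motion:
    - [[0,0,0.001,0,1],[0,0,0,0,1]]

```text
time_s: 4.8
ee_pos: [490.7, 152.1, 73.7]
ee_rot: [-0.0, 0.014, 1.0, -0.0]
contact_force: [0.2, 0.6, -1.2]
width: 0.1
finger_force: 0.0
```

Emit:
play_rows:
  motion:
    - [[0,0,0.001,0,1],[0,0,0,0,1]]

```text
time_s: 5.0
ee_pos: [490.7, 152.1, 72.6]
ee_rot: [-0.0, 0.014, 1.0, -0.0]
contact_force: [-0.3, 1.2, 0.1]
width: 0.6
finger_force: 0.0
```

Emit:
play_rows:
  motion:
    - [[0,0,0.001,0,1],[0,0,0,0,1]]

```text
time_s: 5.2
ee_pos: [490.7, 152.1, 71.7]
ee_rot: [-0.0, 0.014, 1.0, -0.0]
contact_force: [-0.9, 0.5, -0.6]
width: 0.3
finger_force: 0.0
```

```bash
cat > cov.py <<'E'
from h import *
import sys
# print heights along x for cover n (from wrist depth), by reprojecting whole depth map
o=st()
K,p,Rm=cam("wrist");im,d=grab("wrist",f"pics/w_{o['time_s']:.2f}.png")
v,u=np.mgrid[:384,:512];r=np.stack([u,v,np.ones_like(u)],-1)@np.linalg.inv(K).T
W=(p+(r*d[...,None])@Rm.T)[d>0]
a=-0.0274;loc=(W[:,:2]-[521.5,10.3])@np.array([[np.cos(a),-np.sin(a)],[np.sin(a),np.cos(a)]])
for n,y in enumerate((141,63,-63,-141),1):
    m=(abs(abs(loc[:,1]-y)-25)<6)&(W[:,2]<150);out=[]
    for x in(-46,-40,-34,-28,-22):
        s=W[m&(abs(loc[:,0]-x)<3),2];out.append(f"{np.median(s):.1f}" if len(s)>8 else "-")
    print("cover",n,out)
    m=(abs(loc[:,1]-y)<12)&(abs(loc[:,0]+42)<12);
    if m.sum()>20: print("  finger region z pct",np.percentile(W[m,2],[1,5,20,50,90]).round(1))
E
python3 cov.py
```

```text
5.2 [490.7 152.1  71.7] [-1.000e-04  1.440e-02  9.999e-01 -0.000e+00] [-0.92  0.52 -0.57] 0.25001292859454044
cover 1 ['80.3', '80.5', '80.6', '80.5', '80.6']
  finger region z pct [ 76.9  80.   97.4 149.8 200.9]
cover 2 ['80.2', '80.5', '80.5', '80.6', '80.6']
  finger region z pct [ 75.7  79.7  80.7 178.6 187.9]
cover 3 ['-', '-', '-', '80.3', '80.5']
cover 4 ['-', '-', '-', '-', '-']
```

Emit:
play_rows:
  motion:
    - [[0,0,0.001,0,1],[0,0,0.001,0,1],[0,0,0,0,1]]

```text
time_s: 5.55
ee_pos: [490.7, 152.1, 69.6]
ee_rot: [-0.0, 0.014, 1.0, -0.0]
contact_force: [0.4, 0.0, 0.2]
width: 0.7
finger_force: 0.0
```

```bash
python3 cov.py
python3 - <<'E'
import cv2,glob
f=sorted(glob.glob("pics/w_*.png"))[-1];im=cv2.imread(f)[190:260,190:320]
cv2.imwrite("pics/w2c.png",cv2.resize(im,None,fx=6,fy=6,interpolation=cv2.INTER_CUBIC))
E
```

```text
5.55 [490.7 152.1  69.6] [-2.000e-04  1.440e-02  9.999e-01 -0.000e+00] [0.38 0.04 0.2 ] 0.675207080237606
cover 1 ['80.3', '80.6', '80.6', '80.6', '80.6']
  finger region z pct [ 77.   80.   96.1 147.6 198.9]
cover 2 ['80.3', '80.5', '80.6', '80.6', '80.6']
  finger region z pct [ 75.6  79.7  80.6 176.5 186. ]
cover 3 ['-', '-', '-', '-', '80.2']
cover 4 ['-', '-', '-', '-', '-']
```

View pics/w2c.png

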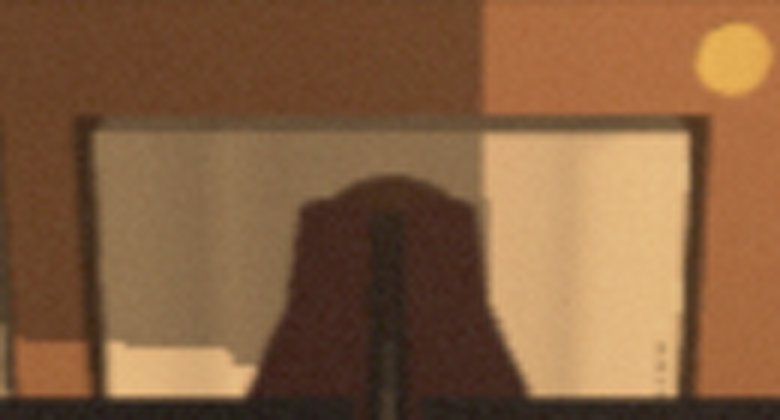

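The crop shows the cover flat and the fingertip bottom at crop row 205 (about v=224), over the spot. I'll take the tip's height from depth.

Run:
```python
from h import *
K,p,Rm=cam("wrist");print(p, st()["qpos"])
d=np.load("wrist_d.npy")
for v in range(218,240,2): print(v,[bydepth("wrist",u,v,d[v,u]).round(1).tolist() for u in(245,265)])
```

```text
5.6 [490.7 152.1  69.7] [-1.000e-04  1.440e-02  9.999e-01 -0.000e+00] [ 0.32 -0.62 -0.67] 0.4158878946144274
[418.72198823 154.27721377 253.09505073] [ 2.34360444e-01 -1.27747997e-01  1.68068846e+00 -1.82838002e-05
  1.58891042e+00 -1.30759495e+00]
218 [[481.8, 146.3, 79.6], [481.8, 159.6, 80.8]]
220 [[482.9, 146.3, 80.7], [483.3, 159.6, 80.4]]
222 [[484.1, 146.3, 81.1], [484.4, 159.6, 81.4]]
224 [[480.7, 146.8, 93.4], [481.2, 159.2, 93.0]]
226 [[480.6, 146.9, 97.0], [480.7, 159.0, 97.8]]
228 [[480.9, 147.0, 99.6], [481.1, 158.9, 100.0]]
230 [[480.6, 147.1, 103.4], [481.1, 158.8, 102.9]]
232 [[480.7, 147.2, 106.1], [481.1, 158.7, 106.1]]
234 [[480.4, 147.3, 109.8], [480.4, 158.5, 110.4]]
236 [[480.4, 147.4, 112.4], [480.7, 158.4, 112.5]]
238 [[480.7, 147.5, 114.4], [480.9, 158.4, 114.6]]
```

By depth the tip is near z=92, so the reading is about 22 mm low with the fingers closed. I expect contact at a reading of about 58.

Emit:
play_rows:
  motion:
    - [[0,0,0.002,0,1],[0,0,0.002,0,1],[0,0,0.002,0,1],[0,0,0,0,1]]

```text
time_s: 6.0
ee_pos: [490.5, 152.1, 63.3]
ee_rot: [-0.0, 0.014, 1.0, -0.0]
contact_force: [0.0, -0.5, -0.1]
width: 0.3
finger_force: 0.0
```

Emit:
play_rows:
  motion:
    - [[0,0,0.001,0,1],[0,0,0.001,0,1],[0,0,0,0,1]]

```text
time_s: 6.3
ee_pos: [490.7, 152.1, 61.7]
ee_rot: [-0.0, 0.014, 1.0, -0.0]
contact_force: [0.6, 0.2, 0.5]
width: 0.3
finger_force: 0.0
```

Emit:
play_rows:
  motion:
    - [[0,0,0.001,0,1],[0,0,0,0,1]]

```text
time_s: 6.5
ee_pos: [490.7, 152.1, 60.7]
ee_rot: [-0.0, 0.014, 1.0, -0.0]
contact_force: [-0.1, -0.5, -0.5]
width: 0.2
finger_force: 0.0
```

```bash
python3 cov.py
python3 - <<'E'
from h import *
d=np.load("wrist_d.npy")
for v in range(212,232,2): print(v,[bydepth("wrist",u,v,d[v,u]).round(1).tolist() for u in(245,265)])
E
```

```text
6.5 [490.7 152.1  60.7] [-1.000e-04  1.440e-02  9.999e-01 -0.000e+00] [-0.15 -0.48 -0.48] 0.2325144093161356
cover 1 ['80.3', '80.4', '80.6', '80.6', '80.5']
  finger region z pct [ 76.2  79.9  90.4 172.3 190. ]
cover 2 ['80.4', '80.5', '80.5', '80.6', '80.5']
  finger region z pct [ 77.1  79.7  80.6 167.  176.9]
cover 3 ['-', '-', '-', '-', '-']
cover 4 ['-', '-', '-', '-', '-']
212 [[474.2, 147.0, 80.7], [474.6, 159.4, 80.8]]
214 [[477.0, 146.7, 76.7], [477.0, 159.5, 77.7]]
216 [[477.0, 146.8, 80.4], [477.0, 159.4, 81.6]]
218 [[478.0, 146.8, 81.3], [478.3, 159.3, 81.5]]
220 [[479.4, 146.8, 81.2], [480.1, 159.4, 80.2]]
222 [[481.0, 146.7, 80.4], [481.3, 159.3, 80.6]]
224 [[480.4, 146.9, 85.6], [480.9, 159.2, 85.2]]
226 [[480.8, 146.9, 87.8], [480.8, 159.0, 88.8]]
228 [[480.7, 147.0, 91.3], [481.0, 158.9, 91.5]]
230 [[480.6, 147.1, 94.6], [481.1, 158.8, 94.1]]
```

Emit:
play_rows:
  motion:
    - [[0,0,0.001,0,1],[0,0,0.001,0,1],[0,0,0,0,1]]

```text
time_s: 6.85
ee_pos: [490.8, 152.2, 59.0]
ee_rot: [0.0, 0.014, 1.0, 0.0]
contact_force: [0.3, -0.3, 1.2]
width: 0.1
finger_force: 0.5
```

Emit:
play_rows:
  motion:
    - [[0,0,0.001,0,1],[0,0,0,0,1]]

```text
time_s: 7.05
ee_pos: [490.8, 152.2, 58.8]
ee_rot: [0.0, 0.014, 1.0, 0.0]
contact_force: [-1.9, -0.3, 5.6]
width: 0.4
finger_force: 2.9
```

Emit:
play_rows:
  motion:
    - [[0,0,0.001,0,1],[0,0,0,0,1]]

```text
time_s: 7.25
ee_pos: [490.9, 152.2, 58.8]
ee_rot: [0.001, 0.014, 1.0, 0.0]
contact_force: [-4.1, -1.1, 9.9]
width: 0.5
finger_force: 5.0
```

Emit:
play_rows:
  motion:
    - [[0,0,0.0005,0,1],[0,0,0,0,1]]

```text
time_s: 7.45
ee_pos: [490.9, 152.2, 58.8]
ee_rot: [0.001, 0.014, 1.0, 0.0]
contact_force: [-6.3, -3.0, 12.7]
width: 0.8
finger_force: 6.0
```

Cover1 stops solid at 12.7 N, so it is packed. Contact comes at a reading of about 59.5. Next is cover2.

Emit:
play_rows:
  motion:
    - [[0,0,-0.018,0,1],[0,-0.039,0,0,1],[0,-0.039,0,0,1],[0,0,0,0,1],[0,0,0,0,1]]

```text
time_s: 7.95
ee_pos: [488.5, 73.8, 74.2]
ee_rot: [0.0, 0.015, 1.0, 0.0]
contact_force: [0.0, 0.4, 0.5]
width: 0.6
finger_force: 0.0
```

Emit:
play_rows:
  motion:
    - [[0,0,0.01,0,1],[0,0,0.003,0,1],[0,0,0,0,1],[0,0,0,0,1]]

```text
time_s: 8.35
ee_pos: [488.2, 74.7, 60.9]
ee_rot: [-0.0, 0.014, 1.0, -0.0]
contact_force: [0.2, 0.4, -0.8]
width: 0.6
finger_force: 0.0
```

Emit:
play_rows:
  motion:
    - [[0,0,0.001,0,1],[0,0,0.001,0,1],[0,0,0,0,1]]

```text
time_s: 8.65
ee_pos: [488.6, 74.3, 59.4]
ee_rot: [0.0, 0.014, 1.0, 0.0]
contact_force: [-0.8, -0.3, -0.2]
width: 0.5
finger_force: 0.0
```

Emit:
play_rows:
  motion:
    - [[0,0,0.001,0,1],[0,0,0.001,0,1],[0,0,0,0,1]]

```text
time_s: 8.95
ee_pos: [488.7, 74.3, 58.8]
ee_rot: [0.0, 0.014, 1.0, 0.0]
contact_force: [-4.2, 0.7, 6.3]
width: 0.3
finger_force: 3.6
```

Cover2 is solid too. Next is cover3, going high over the deck to clear the tin.

Emit:
play_rows:
  motion:
    - [[0,0,-0.041,0,1],[0,-0.042,0,0,1],[0,-0.042,0,0,1],[0,-0.042,0,0,1],[0,0,0,0,1]]

```text
time_s: 9.45
ee_pos: [484.5, -56.0, 98.3]
ee_rot: [-0.0, 0.017, 1.0, -0.001]
contact_force: [0.1, 0.4, -0.1]
width: 0.7
finger_force: 0.0
```

Emit:
play_rows:
  motion:
    - [[0,0,0.02,0,1],[0,0,0.016,0,1],[0,0,0,0,1],[0,0,0,0,1]]

```text
time_s: 9.85
ee_pos: [484.5, -51.1, 61.9]
ee_rot: [-0.001, 0.014, 1.0, 0.0]
contact_force: [0.6, -0.6, 0.0]
width: 0.1
finger_force: 0.0
```

Emit:
play_rows:
  motion:
    - [[0,0,0.001,0,1],[0,0,0.001,0,1],[0,0,0,0,1]]

```text
time_s: 10.15
ee_pos: [485.1, -51.6, 60.7]
ee_rot: [0.0, 0.014, 1.0, -0.0]
contact_force: [0.3, -0.1, 0.1]
width: 0.6
finger_force: 0.0
```

Emit:
play_rows:
  motion:
    - [[0,0,0.001,0,1],[0,0,0.001,0,1],[0,0,0,0,1]]

```text
time_s: 10.45
ee_pos: [485.0, -51.8, 58.4]
ee_rot: [0.0, 0.014, 1.0, -0.0]
contact_force: [0.4, 1.1, -0.4]
width: 0.6
finger_force: 0.1
```

Emit:
play_rows:
  motion:
    - [[0,0,0.001,0,1],[0,0,0.001,0,1],[0,0,0,0,1]]

```text
time_s: 10.75
ee_pos: [484.9, -51.8, 56.4]
ee_rot: [0.0, 0.014, 1.0, 0.0]
contact_force: [-1.1, 0.5, 2.4]
width: 0.6
finger_force: 0.9
```

Emit:
play_rows:
  motion:
    - [[0,0,0.001,0,1],[0,0,0,0,1]]

```text
time_s: 10.95
ee_pos: [484.9, -51.8, 55.3]
ee_rot: [0.0, 0.014, 1.0, -0.0]
contact_force: [-0.1, -0.5, 2.1]
width: 0.3
finger_force: 0.9
```

Cover3 rocks: it gave 4 mm at 2 N. Before pushing it down I'll check how far the gripper's body sits above the real fingertips.

```bash
python3 cov.py
python3 - <<'E'
from h import *
d=np.load("wrist_d.npy")
for v in(222,226,230,250,265,285,300,320,340,355,370): print(v,[bydepth("wrist",u,v,d[v,u]).round(0).tolist() for u in(20,100,180,245,310,400,490)])
E
```

```text
10.95 [484.9 -51.8  55.3] [ 0.      0.0144  0.9999 -0.    ] [-0.05 -0.53  2.11] 0.33324732050206507
cover 1 ['-', '-', '-', '-', '-']
cover 2 ['79.4', '79.7', '79.9', '79.9', '80.2']
  finger region z pct [76.6 78.5 79.3 79.9 80.8]
cover 3 ['72.8', '73.7', '74.6', '75.6', '76.2']
  finger region z pct [ 72.3  73.3  89.3 175.6 184.6]
cover 4 ['80.2', '80.5', '80.5', '80.5', '80.6']
  finger region z pct [ 76.4  79.7  80.6 161.3 171.3]
222 [[497.0, -267.0, 1.0], [470.0, -145.0, 82.0], [472.0, -97.0, 81.0], [476.0, -57.0, 73.0], [477.0, -16.0, 73.0], [475.0, 37.0, 81.0], [478.0, 94.0, 79.0]]
226 [[501.0, -269.0, 0.0], [473.0, -146.0, 80.0], [474.0, -97.0, 81.0], [475.0, -57.0, 81.0], [479.0, -16.0, 75.0], [478.0, 38.0, 81.0], [480.0, 93.0, 80.0]]
230 [[505.0, -270.0, -0.0], [475.0, -146.0, 81.0], [477.0, -97.0, 80.0], [475.0, -57.0, 89.0], [481.0, -16.0, 76.0], [481.0, 38.0, 80.0], [483.0, 95.0, 79.0]]
250 [[526.0, -275.0, 0.0], [489.0, -149.0, 81.0], [490.0, -98.0, 81.0], [475.0, -56.0, 114.0], [494.0, -16.0, 78.0], [496.0, 42.0, 77.0], [497.0, 97.0, 80.0]]
265 [[454.0, -123.0, 162.0],
[... 424 characters left out ...]
461.0, -11.0, 174.0], [462.0, 13.0, 174.0]]
320 [[471.0, -124.0, 166.0], [541.0, -158.0, 81.0], [460.0, -70.0, 181.0], [460.0, -53.0, 182.0], [461.0, -37.0, 181.0], [547.0, 45.0, 81.0], [474.0, 21.0, 168.0]]
340 [[477.0, -125.0, 168.0], [558.0, -162.0, 80.0], [467.0, -70.0, 181.0], [467.0, -54.0, 181.0], [468.0, -37.0, 180.0], [563.0, 47.0, 82.0], [481.0, 21.0, 169.0]]
355 [[481.0, -124.0, 169.0], [466.0, -88.0, 185.0], [466.0, -69.0, 186.0], [467.0, -53.0, 185.0], [467.0, -38.0, 185.0], [577.0, 49.0, 81.0], [485.0, 21.0, 170.0]]
370 [[460.0, -99.0, 194.0], [463.0, -84.0, 192.0], [463.0, -67.0, 193.0], [463.0, -53.0, 193.0], [465.0, -39.0, 192.0], [464.0, -21.0, 193.0], [465.0, -1.0, 192.0]]
```

Cover3 shows a 0.14 rad slope and the body clears the tip by about 82 mm. I'll push it in, keeping the real tip at z≥52.

Emit:
play_rows:
  motion:
    - [[0,0,0.005,0,1],[0,0,0.005,0,1],[0,0,0.004,0,1],[0,0,0,0,1]]

```text
time_s: 11.4
ee_pos: [484.3, -51.7, 40.2]
ee_rot: [-0.001, 0.014, 1.0, 0.0]
contact_force: [0.2, 1.0, -0.3]
width: 0.2
finger_force: 0.2
```

Emit:
play_rows:
  motion:
    - [[0,0,0.004,0,1],[0,0,0.003,0,1],[0,0,0,0,1],[0,0,0,0,1]]

```text
time_s: 11.8
ee_pos: [484.6, -51.7, 33.9]
ee_rot: [-0.0, 0.014, 1.0, 0.0]
contact_force: [0.4, 0.8, -0.1]
width: 0.4
finger_force: 0.1
```

Emit:
play_rows:
  motion:
    - [[-0.004,0,0,0,1],[-0.004,0,0,0,1],[0,0,0,0,1]]

```text
time_s: 12.1
ee_pos: [493.0, -52.0, 34.0]
ee_rot: [-0.0, 0.014, 1.0, 0.0]
contact_force: [-2.5, 0.4, -0.6]
width: 0.6
finger_force: 0.7
```

Emit:
play_rows:
  motion:
    - [[-0.003,0,0,0,1],[-0.003,0,0,0,1],[-0.001,0,0,0,1],[0,0,0,0,1]]

```text
time_s: 12.5
ee_pos: [499.9, -52.2, 34.1]
ee_rot: [-0.0, 0.014, 1.0, 0.0]
contact_force: [-3.5, -0.5, -1.5]
width: 0.4
finger_force: 1.1
```

Emit:
play_rows:
  motion:
    - [[-0.001,0,0,0,1],[-0.001,0,0,0,1],[0,0,0,0,1]]

```text
time_s: 12.8
ee_pos: [501.9, -52.3, 34.2]
ee_rot: [-0.0, 0.014, 1.0, 0.0]
contact_force: [-3.4, 0.8, -1.2]
width: 0.4
finger_force: 1.3
```

Emit:
play_rows:
  motion:
    - [[-0.001,0,0,0,1],[0,0,0,0,1]]

```text
time_s: 13.0
ee_pos: [502.4, -52.3, 34.2]
ee_rot: [-0.001, 0.014, 1.0, 0.0]
contact_force: [-4.4, -0.0, -0.8]
width: 0.5
finger_force: 2.4
```

Emit:
play_rows:
  motion:
    - [[-0.001,0,0,0,1],[-0.001,0,0,0,1],[0,0,0,0,1]]

```text
time_s: 13.3
ee_pos: [502.6, -52.3, 34.1]
ee_rot: [-0.003, 0.014, 1.0, 0.0]
contact_force: [-12.7, 0.7, 3.0]
width: 0.3
finger_force: 6.5
```

Emit:
play_rows:
  motion:
    - [[-0.001,0,0,0,1],[0,0,0,0,1]]

```text
time_s: 13.5
ee_pos: [502.6, -52.3, 34.1]
ee_rot: [-0.004, 0.014, 1.0, 0.0]
contact_force: [-16.2, 1.3, 6.6]
width: 0.5
finger_force: 8.5
```

The stop is reached: 16 N with no further travel. I'll back off inside the cell and then go straight up.

Emit:
play_rows:
  motion:
    - [[0.006,0,0,0,1],[0.01,0,0,0,1],[0,0,0,0,1],[0,0,-0.02,0,1],[0,0,-0.03,0,1]]

```text
time_s: 14.0
ee_pos: [489.0, -51.7, 83.3]
ee_rot: [-0.001, 0.014, 1.0, 0.0]
contact_force: [0.3, 0.0, 1.0]
width: 0.8
finger_force: 0.0
```

Emit:
play_rows:
  motion:
    - [[0,0,-0.05,0,1],[0,0,-0.05,0,1],[0.03,0,-0.02,0,1],[0.03,0,0,0,1],[0,0,0,0,1]]

```text
time_s: 14.5
ee_pos: [429.2, -50.3, 206.8]
ee_rot: [0.003, 0.015, 1.0, -0.0]
contact_force: [0.8, -0.3, 0.1]
width: 0.1
finger_force: 0.0
```

Run:
```python
from h import *
st();a=grab("side","pics/se.png")[0];b,d=grab("top","pics/te.png")
c1=cv2.resize(a[150:290,185:335,::-1],(400,373));c2=cv2.resize(b[170:270,130:330,::-1],(400,200))
o=np.zeros((373,800,3),np.uint8);o[:,:400]=c1;o[:200,400:]=c2;cv2.imwrite("pics/end.png",o)
K,p,Rm=cam("top");v,u=np.mgrid[:384,:512];W=(p+(np.stack([u,v,u*0+1],-1)@np.linalg.inv(K).T*d[...,None])@Rm.T)
l=W[...,:2]-[519.8,-52.7];m=(abs(l[...,0])<20)&(abs(l[...,1])<28);q=W[m];print(np.round(q[np.argsort(-q[:,2])][:12],0).tolist())
```

```text
14.5 [429.2 -50.3 206.8] [ 2.600e-03  1.460e-02  9.999e-01 -5.000e-04] [ 0.78 -0.26  0.07] 0.11121204930750385
[[525.0, -70.0, 130.0], [527.0, -65.0, 129.0], [522.0, -67.0, 129.0], [525.0, -50.0, 129.0], [530.0, -50.0, 128.0], [522.0, -60.0, 128.0], [522.0, -70.0, 128.0], [522.0, -65.0, 128.0], [528.0, -67.0, 128.0], [529.0, -29.0, 128.0], [525.0, -65.0, 127.0], [527.0, -60.0, 127.0]]
```

View pics/end.png

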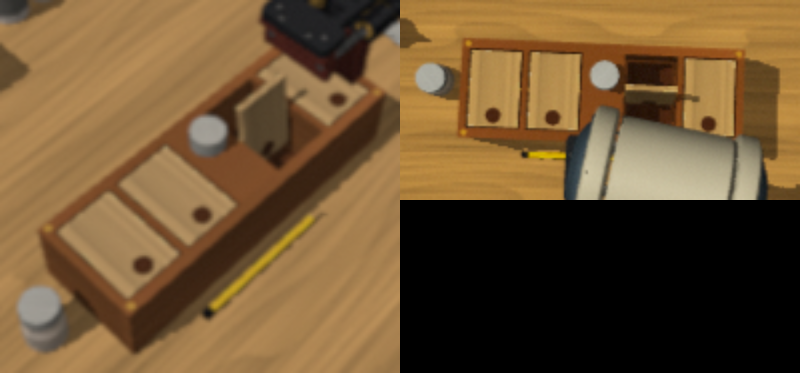

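The picture shows cover3 standing upright with its top edge at z≈128. The other covers are shut, and the tin, pencil and jar are in place.

```bash
python3 -c "
from bench import manip;print(manip.hand_in())"
```

```text
the job is handed in; nothing more can be done
None
```

Cover3 was the one that rocked: it now stands open at its stop, with nothing else disturbed, and the job is handed in. Cover1 and cover2 did not give, and cover4 was not pressed because cover3 came first.

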